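Close up the moisture analyser

TASK

Get the moisture analyser ready for its run: swing the pan's handle round until it points straight out to the front, over the dark mark and in line with the slot in the hood, then push the hood down and press it until its catches snap and it stays fully shut. Leave the bottles and glassware standing around as they are.

Things in the scene. Friction and masses are not known exactly. Their poses are not given: they have to be found in the camera images.
- analyser: Moisture analyser, a heavy light-grey bench instrument that cannot shift: base 300 (x) x 210 (y) mm, flat top 75 mm above the bench; it stands on the bench either left or right of the middle. Origin: centre of its underside. Its -x side is the front (display, keys, mark); the hood is hinged along the rear (+x); its y axis points along its width, z up. In its frame the pan's vertical turning axis is at x +30, y 0 mm and the hood's hinge at x +125, z 85 mm.
- pan (a joint): Angle of the pan about its vertical axis, rad. 0 = handle straight to the front (-x of the analyser) over the mark; positive = handle swung to the analyser's +y side; it can go -1.75 to 1.75 and starts 0.55 to 1.4 off on the +y side. It turns lightly (about 0.5 N at the handle's end) and stays where left. The hood's front slot leaves the handle about 0.1 rad either side of 0; further off, the hood lands on the handle and cannot shut.
- pan_grip (a point): Middle of the black grip at the outer end of the pan's handle: an upright blade 35 mm long (radially, from 135 to 170 mm from the pan's axis), 10 mm thick, 32 mm tall (from 83 to 115 mm above the bench); this point is 152.5 mm from the pan's axis and 99 mm above the bench. Its -x axis points outward along the handle. A steel arm 10 mm wide and 14 mm tall (its top 101 mm above the bench) joins it to the round aluminium pan (110 mm across).
- pan_axis (a point): The pan's vertical turning axis, at the base's top (75 mm above the bench).
- front_mark (a point): Dark line mark on the base's front deck, 34 mm long, in front of the pan; the handle must lie over it. This point is 150 mm in front of the pan's axis, on the base's top.
- hood (a joint): Opening angle of the hood, rad: 0 = fully shut, 1.45 = widest open; it starts 0.9 to 1.35. A stiff, spring-balanced hinge: it stays where it is left and needs 1 to 3 N at the front edge to move. Two sprung ball catches near its front corners meet steel tongues at about 0.09 rad; pushing past them takes about 12 N (allow up to 18 N) pressed near the front edge, the top of the bump is at about 0.045 rad, and beyond it the hood snaps down to 0 and stays.
- hood_press (a point): Point on the outside of the hood's top plate, on its middle line, 30 mm from its front edge: a good place to push. It is 165 mm from the hinge along the hood and 45 mm above the hinge line when shut (130 mm above the bench). Its z axis points out of the top plate. The hood is a dark grey open-bottomed box 195 mm (hinge to front) x 156 mm wide x 45 mm high, with a slot 30 mm wide and 24 mm high in the middle of its front wall for the handle.
- hood_hinge (a point): Middle of the hood's hinge line, 85 mm above the bench; the hinge runs along the analyser's y axis at its rear.
- basket: Blue plastic basket, 280 (x) x 170 (y) x 90 mm high, holding bottles up to 125 mm high; does not shift; stands on the other side of the middle from the analyser. Origin: centre of its underside.
- beaker: Glass beaker, 70 mm across, 90 mm high, close by the analyser's -y side; loose. Origin: centre of its underside, z up.
- jar: Glass jar with a cream cap, 56 mm across, 100 mm high, off the analyser's +y side towards the rear; loose. Origin: centre of its underside, z up.
- flask: Small glass weighing bottle with a white cap, 34 mm across, 62 mm high, left standing on the front deck of the analyser (75 mm above the bench) near its -y corner, about 75 mm to the side of the mark; loose, to stay there. Origin: centre of its underside, z up.
- amber: Amber glass bottle, 60 mm across, 180 mm high, off the analyser's -y side towards the rear; loose. Origin: centre of its underside, z up.
- vial: Squat glass jar with a black cap, 52 mm across, 85 mm high, behind the basket; loose. Origin: centre of its underside, z up.
Things that resemble listed ones, but are neither listed nor needed, are in the scene too. Leave any red look-alike of the flask alone. What is shaped like the jar but pink is not meant.

How it is judged (in metres and radians):
On the way, in this order (a step that is already met when the one before it is completed fails the run):
1. the pan's handle points to the front mark while the hood is still up (value of joint pan between -0.09 and 0.09 rad and value of joint hood above 0.12 rad), for 0.2 s.
2. the hood is pressed down past its catches (value of joint hood below 0.03 rad), for 0.2 s.
At the end, for the whole second after the job is handed in: The hood is latched fully shut by itself (within 0.03 rad), the pan's handle is within 0.1 rad of straight to the front, and the loose bottles, jars and beaker stand upright (within 0.2 rad) within 30 mm of where they were (value of joint pan between -0.1 and 0.1 rad and value of joint hood below 0.03 rad and angle between each of beaker, jar, flask, amber, vial's own z axis and vertical below 0.2 rad and distance of each of beaker, jar, flask, amber, vial from where it was at the start of the episode below 0.03 m); the robot touches nothing.
It fails at once if the beaker is shifted by more than 30 mm or tipped (distance of beaker from where it was at the start of the episode above 0.03 m or angle between beaker's own z axis and vertical above 0.35 rad).
It fails at once if the jar is shifted by more than 30 mm or tipped (distance of jar from where it was at the start of the episode above 0.03 m or angle between jar's own z axis and vertical above 0.35 rad).
It fails at once if the flask is shifted by more than 30 mm or tipped (distance of flask from where it was at the start of the episode above 0.03 m or angle between flask's own z axis and vertical above 0.35 rad).
It fails at once if the amber is shifted by more than 30 mm or tipped (distance of amber from where it was at the start of the episode above 0.03 m or angle between amber's own z axis and vertical above 0.35 rad).
It fails at once if the vial is shifted by more than 30 mm or tipped (distance of vial from where it was at the start of the episode above 0.03 m or angle between vial's own z axis and vertical above 0.35 rad).
It also fails if it takes over 54 s, if anything falls off the work surface, if the arm or the gripper's body presses on something with over 40 N, if the wrist force passes 120 N, or if a joint passes its speed limit or range.

ROBOT

A 6-joint arm with a two-finger parallel gripper is mounted at the origin on the work surface. World frame = base frame: x ahead of the robot, y to its left, z up, the work surface at z = 0. Lengths are in mm, angles in rad, forces in N, time in s.
With the tool pointing down it reaches from about 350 to 800 mm from the base axis. Payload 7.3 kg.
Tool frame: the origin (TCP) lies midway between the tips of the shut fingers; the grasp point (between the pads) lies 19 mm behind it; y points along the fingers, z is the direction in which the jaws open and shut, and the axes are right-handed (so a half turn about y gives the same grasp; the last joint's range is limited). The gripper opens to 85 mm and grips with 20 to 120 N. Pads are 22 mm wide; open, the fingers measure 114 mm over their backs; the gripper's body (76 mm by 85 mm) begins 54 mm behind the grasp point. The pads swing forward as they close: fully open they stand 13 mm farther back than shut.
Start: joints at [-1.355, 0.342, 1.524, -0, 1.275, -0.146], TCP at [185.851, -491.023, 231.322] pointing down, gripper open.
Joint ranges: [-2.53, 2.53], [-0.77, 2.02], [0.04, 2.7], [-1, 4.14], [0.28, 2.66], [-3.11, 3.11]. Speed limits (rad/s): [2.57, 2.57, 3.14, 3.14, 3.14, 3.14].

INTERFACE

Orientations are given as a 3x3 rotation matrix whose columns are the frame's x, y, z axes.
In Python, from rig import arm gives the robot as it stands.
- The arm moves only by the shell command python3 -m creep 'ROWS'. ROWS is JSON, a list of rows, each a list of 7 numbers: the shift along the tool's x, y, z in units of 0.2 m (1.0 is 0.2 m), then the turn, a rotation vector about the tool's x, y, z in units of 120 degrees (1.0 is 120 degrees), then the closure, from 0 (fully open) to 1 (shut). In form: [[dx, dy, dz, ax, ay, az, jaw], ...]. A call has 1 to 12 rows; each row is the pose to reach, as a shift and turn from the pose commanded when the call began, along the tool's axes at that moment; what a row does not reach only later rows make up. A row lasts 1/10 s, in which the tool goes at most 50 mm and 8.59 degrees, less where a joint would pass 70% of its speed; a pose out of reach is approached as far as the arm can. A call with a number of a shift or a turn outside -1 to 1 is refused whole. A call with a gripper value outside its range is refused whole. The fingers move at their own pace and stop on an object; the grip force is fixed at half the most. Time passes only in rows, so rows that repeat a pose let the fingers close. It gives the time, the measured TCP pose, the force and the opening at its end, in the units of the state.
- arm.state(): the state, without advancing time (a new reading comes with each control period).
- arm.get_image(name): name is "side" or "top"; returns a dict with "frame" (400x640x3 uint8, blue, green, red), "range_z" (400x640 float32, mm along the optical axis (not along the pixel's ray), 0 where there is no reading), "fx", "fy", "cx", "cy" (pixels), "R" (3x3) and "t" (3): a world point X has camera coordinates R X + t. Camera axes: x right, y down, z forward; pixel columns grow to the right and rows downward; lengths in mm; the calibration is good to about 2 mm. A picture is of the moment at which its call begins.
- arm.hand_in(): hands the job in, once; it reports no verdict.
The state is a dict: "time": time; "joints": joint angles; "dq": joint speeds; "joint_torque": joint torques, N m; "tcp_pos": TCP position; "tool_rot": TCP orientation; "wrist_force": force on the tool from outside, world axes, zero at the start; "wrist_torque": the same for the moment, N m; "finger_gap": finger opening in mm.
Only numpy, scipy, OpenCV 4.12 (cv2) and the standard library are available. Lean on these libraries where they do the work, as an engineer would, in place of code of your own. Each camera call takes 0.05 s, during which the arm holds its last target.

## Working session

There is one attempt and no reset: what is moved stays moved. The work goes in short steps, Python scripts to look and compute and a shell command to move; the robot and the scene stay as the last step left them, time stands still between calls to the robot, and variables do not carry over. Pictures are saved under pics/ and viewed, and the job is handed in when it is done.

```bash
mkdir -p pics; ls; python3 - <<'E'
from rig import arm
import cv2,numpy as np
for n in("side","top"):
    d=arm.get_image(n); cv2.imwrite(f"pics/{n}0.png",d["frame"]); np.savez(f"{n}0.npz",**d)
s=arm.state(); print(s)
E
```

```text
pics
{'time': 0.1, 'joints': array([-1.35500233e+00,  3.42665538e-01,  1.52489636e+00,  3.79767064e-05,
        1.27542602e+00, -1.46029713e-01]), 'dq': array([ 1.48117169e-04, -1.65135697e-03, -2.82668648e-03,  1.00139202e-03,
        7.23502566e-05,  3.19099463e-04]), 'joint_torque': array([ 1.98990529e-03, -4.34447443e+01, -2.46491432e+01, -1.29050695e-04,
        4.71758744e-03,  2.35884677e-06]), 'tcp_pos': array([ 185.78058399, -490.65391873,  230.69775458]), 'tool_rot': array([[-9.35256775e-01, -2.63268579e-04,  3.53969907e-01],
       [-3.53969924e-01,  1.37068183e-03, -9.35255801e-01],
       [-2.38956655e-04, -9.99999026e-01, -1.37512863e-03]]), 'wrist_force': array([-0.23102341,  0.23609127,  0.08592334]), 'wrist_torque': array([-0.05059979,  0.03262622, -0.0047579 ]), 'finger_gap': 85.58600950520673}
```

View pics/side0.png

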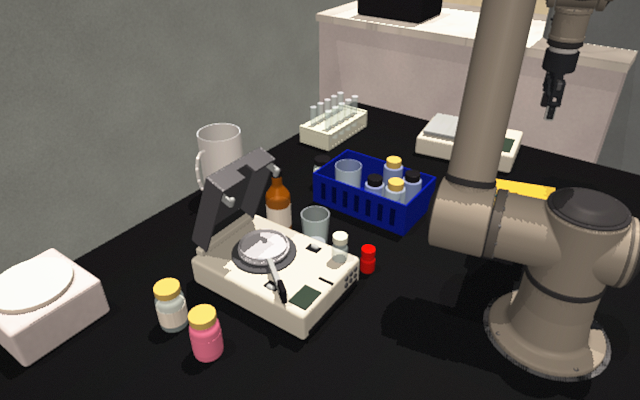

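View pics/top0.png

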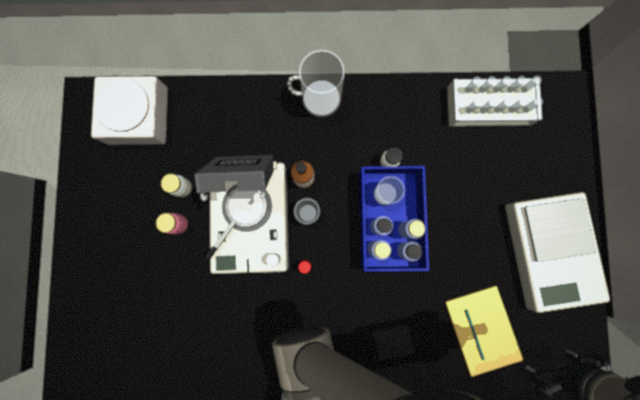

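The top view has +x up and +y left. The analyser is left of the middle with its base at about (250,220), the handle end at (210,255), the mark at (249,265) and the flask at (271,258). The hood is open, with its front edge near (235,180). Next I'll measure these.

```bash
cat > h.py <<'E'
import numpy as np
def cloud(d):
    z=d["range_z"]; v,u=np.indices(z.shape)
    P=np.stack([(u-d["cx"])*z/d["fx"],(v-d["cy"])*z/d["fy"],z],-1)
    W=(P-d["t"])@d["R"]; W[z<=0]=np.nan; return W
E
python3 - <<'E'
import numpy as np,cv2
from h import *
t=np.load("top0.npz"); s=np.load("side0.npz")
cv2.imwrite("pics/topc.png",cv2.resize(t["frame"][140:290,150:330],None,fx=4.2,fy=4,interpolation=cv2.INTER_CUBIC))
cv2.imwrite("pics/sidec.png",cv2.resize(s["frame"][140:370,150:400],None,fx=3,fy=2.6,interpolation=cv2.INTER_CUBIC))
W=cloud(t)
print(t["fx"],-t["R"].T@t["t"],-s["R"].T@s["t"])
m=(abs(W[...,2]-75)<5)&(t["frame"].min(-1)>150)
v,u=np.nonzero(m); ok=(u>200)&(u<300)&(v>150)&(v<280)
p=W[v[ok],u[ok]]; print(len(p),p[:,:2].min(0),p[:,:2].max(0),p[:,2].mean())
print(cv2.minAreaRect(p[:,:2].astype(np.float32)))
def at(W,u,v): print(u,v,np.round(W[v,u]))
for q in [(210,255),(212,250),(215,246),(249,265),(271,258),(305,211),(303,174),(177,184),(305,267),(247,208),(235,160),(235,180),(200,185),(270,185),(172,223)]: at(W,*q)
E
```

```text
387.551820079971 [ 456.26659793    3.58245168 1137.40471521] [-37.07819392 798.7853304  745.72117518]
3861 [366.315053   100.60859398] [666.81046907 310.79541719] 75.10583079903668
((515.3843994140625, 205.76084899902344), (296.45892333984375, 207.0981903076172), 1.9935418367385864)
210 255 [414. 295. 112.]
212 250 [427. 290. 113.]
215 246 [437. 286. 102.]
249 265 [385. 199.  75.]
271 258 [407. 131. 139.]
305 211 [537.  49.   7.]
303 174 [624.  49. 140.]
177 184 [605. 394. 100.]
305 267 [379.  47.  60.]
247 208 [539. 203.  96.]
235 160 [657. 222. 166.]
235 180 [588. 196. 277.]
200 185 [578. 277. 271.]
270 185 [604. 143.  76.]
172 223 [499. 405.  98.]
```

View pics/topc.png

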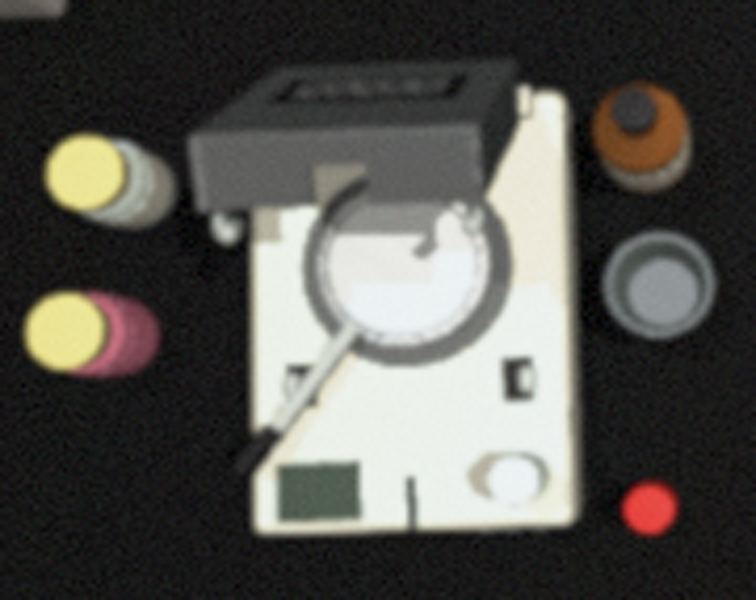

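View pics/sidec.png

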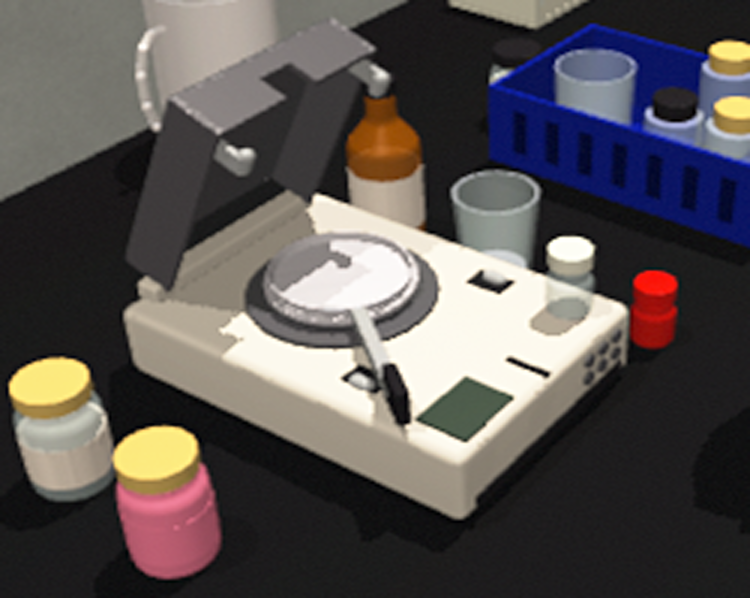

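```bash
cat >> h.py <<'E'
from scipy.spatial.transform import Rotation as Ro
def est(d):
    W=cloud(d); f=d["frame"].astype(int)
    # base top edges +-y : bright pts at z~75
    m=(abs(W[...,2]-75)<6)&(f.min(-1)>140); m[:,:200]=0;m[:,300:]=0
    L=[];Rr=[];F=[]
    for v in range(215,268):
        u=np.nonzero(m[v])[0]
        if len(u)>20:
            L.append(W[v,u[0]][:2]);Rr.append(W[v,u[-1]][:2])
    out=[]
    for e in(L,Rr):
        e=np.array(e);k=np.polyfit(e[:,0],e[:,1],1)
        r=e[:,1]-np.polyval(k,e[:,0]);g=abs(r)<3;k=np.polyfit(e[g,0],e[g,1],1);out.append(k)
    g=(W[...,2]>104)&(W[...,2]<120)&(W[...,0]<470)&(W[...,0]>370)&(W[...,1]>150)&(W[...,1]<330)&(f.max(-1)<90)
    return out,W[g]
def row(tgt,yaw=np.radians(2),R=None,off=(0,0,0)):
    from rig import arm
    s=arm.state();R0=s["tool_rot"];p=s["tcp_pos"]
    if R is None:
        z=np.array([np.sin(yaw),-np.cos(yaw),0]);y=np.array([0,0,-1.]);R=np.stack([np.cross(y,z),y,z],1)
    d=R0.T@(np.array(tgt)-p)/200
    a=Ro.from_matrix(R0.T@R).as_rotvec()/np.radians(120)
    print("now",np.round(p,1),"->",tgt,"row",np.round(d,3),np.round(a,3))
E
python3 - <<'E'
from h import *
t=np.load("top0.npz");k,g=est(t)
print(k,[np.polyval(q,516) for q in k],len(g),np.round(g))
row((330,-330,330));row((420,-160,330));row((450,0,330));
E
```

```text
[array([9.03139944e-02, 2.63730417e+02]), array([2.81486419e-02, 8.90652875e+01])] [np.float64(310.3324383488415), np.float64(103.58998677995217)] 52 [[432. 293. 115.]
 [432. 290. 115.]
 [432. 287. 116.]
 [432. 284. 118.]
 [432. 282. 114.]
 [430. 292. 116.]
 [430. 291. 113.]
 [430. 287. 116.]
 [430. 285. 113.]
 [430. 283. 112.]
 [427. 295. 115.]
 [427. 292. 116.]
 [427. 290. 113.]
 [427. 287. 117.]
 [427. 285. 113.]
 [425. 298. 115.]
 [425. 295. 116.]
 [425. 292. 116.]
 [424. 288. 113.]
 [424. 287. 104.]
 [422. 300. 115.]
 [422. 298. 115.]
 [422. 295. 116.]
 [422. 291. 118.]
 [422. 290. 113.]
 [419. 300. 117.]
 [419. 297. 117.]
 [419. 295. 116.]
 [419. 292. 115.]
 [419. 292. 107.]
 [417. 302. 119.]
 [417. 299. 117.]
 [417. 296. 119.]
 [417. 294. 117.]
 [417. 292. 114.]
 [414. 305. 116.]
 [414. 302. 118.]
 [414. 297. 116.]
 [414. 295. 112.]
 [414. 294. 108.]
 [412. 304. 119.]
 [411. 303. 113.]
 [411. 301. 113.]
 [412. 297. 117.]
 [411. 296. 109.]
 [409. 304. 118.]
 [409. 302. 118.]
 [409. 300. 114.]
 [409. 298. 113.]
 [406. 302. 115.]
 [406. 300. 114.]
 [406. 300. 105.]]
now [ 185.8 -490.7  230.7] -> (330, -330, 330) row [-0.959 -0.496 -0.497] [ 0.001  0.156 -0.   ]
now [ 185.8 -490.7  230.7] -> (420, -160, 330) row [-1.681 -0.495 -1.132] [ 0.001  0.156 -0.   ]
now [ 185.8 -490.7  230.7] -> (450, 0, 330) row [-2.104 -0.493 -1.827] [ 0.001  0.156 -0.   ]
```

```bash
python3 -m creep '[[-0.1,-0.3,0,0,0,0,1],[-0.4,-0.5,-0.2,0,0.05,0,1],[-0.96,-0.5,-0.5,0,0.156,0,1],[-0.96,-0.5,-0.5,0,0.156,0,1],[-0.96,-0.5,-0.5,0,0.156,0,1],[-0.96,-0.5,-0.5,0,0.156,0,1],[-0.96,-0.5,-0.5,0,0.156,0,1]]'; python3 - <<'E'
from h import *
row((420,-160,330))
E
```

```text
time: 0.8
tcp_pos: [331.4, -327.7, 331.8]
tool_rot: [[-0.999, 0.001, 0.039], [-0.039, -0.0, -0.999], [-0.001, -1.0, 0.0]]
wrist_force: [-0.9, -0.6, -0.0]
finger_gap: 0.0
now [ 331.4 -327.7  331.8] -> (420, -160, 330) row [-0.475  0.009 -0.82 ] [-0.     0.002 -0.   ]
```

```bash
python3 -m creep '[[-0.52,0,-1,0,0,0,1],[-0.52,0,-1,0,0,0,1],[-0.52,0,-1,0,0,0,1],[-0.52,0,-1,0,0,0,1],[-0.52,0,-1,0,0,0,1],[-0.52,0,-1,0,0,0,1]]' && python3 -m creep '[[0,0,-1,0,0,0,1],[0,0,-1,0,0,0,1],[0,0,-1,0,0,0,1],[0,0,-1,0,0,0,1],[0,0,-1,0,0,0,1],[0,0,-1,0,0,0,1]]' && python3 -m creep '[[0,0,-1,0,0,0,1],[0,0,-1,0,0,0,1],[0,0,-1,0,0,0,1],[0,0,-1,0,0,0,1],[0,0,-1,0,0,0,1],[0,0,-1,0,0,0,1]]'; python3 - <<'E'
from h import *
row((418,345,200));row((418,345,92))
E
```

```text
time: 1.4
tcp_pos: [427.5, -124.4, 330.8]
tool_rot: [[-0.999, -0.001, 0.039], [-0.039, 0.001, -0.999], [0.001, -1.0, -0.001]]
wrist_force: [-0.6, -0.6, -0.3]
finger_gap: 0.1
time: 2.0
tcp_pos: [420.0, 73.4, 330.9]
tool_rot: [[-0.999, -0.001, 0.037], [-0.037, -0.001, -0.999], [0.001, -1.0, 0.001]]
wrist_force: [-0.4, -0.1, 0.8]
finger_gap: 0.1
time: 2.6
tcp_pos: [414.0, 272.3, 330.5]
tool_rot: [[-0.999, -0.001, 0.034], [-0.034, -0.002, -0.999], [0.001, -1.0, 0.002]]
wrist_force: [-0.1, -1.0, 0.3]
finger_gap: 0.1
now [414.  272.3 330.5] -> (418, 345, 200) row [-0.033  0.652 -0.364] [-0.001 -0.     0.   ]
now [414.  272.3 330.5] -> (418, 345, 92) row [-0.034  1.192 -0.365] [-0.001 -0.     0.   ]
```

```bash
python3 -m creep '[[-0.03,0.1,-0.37,0,0,0,1],[-0.03,0.3,-0.37,0,0,0,1],[-0.03,0.6,-0.37,0,0,0,1],[-0.03,0.8,-0.37,0,0,0,1],[-0.03,0.8,-0.37,0,0,0,1]]'; python3 - <<'E'
from h import *
from rig import arm
import cv2
row((415,345,92))
d=arm.get_image("side");cv2.imwrite("pics/s1.png",cv2.resize(d["frame"][140:370,150:400],None,fx=3,fy=2.6,interpolation=cv2.INTER_CUBIC))
E
```

```text
time: 3.1
tcp_pos: [414.5, 343.2, 165.5]
tool_rot: [[-0.999, -0.011, 0.032], [-0.031, -0.007, -0.999], [0.011, -1.0, 0.007]]
wrist_force: [-0.6, -1.3, 0.1]
finger_gap: 0.0
now [414.5 343.2 165.5] -> (415, 345, 92) row [-0.007  0.367 -0.012] [-0.003 -0.002  0.005]
```

View pics/s1.png

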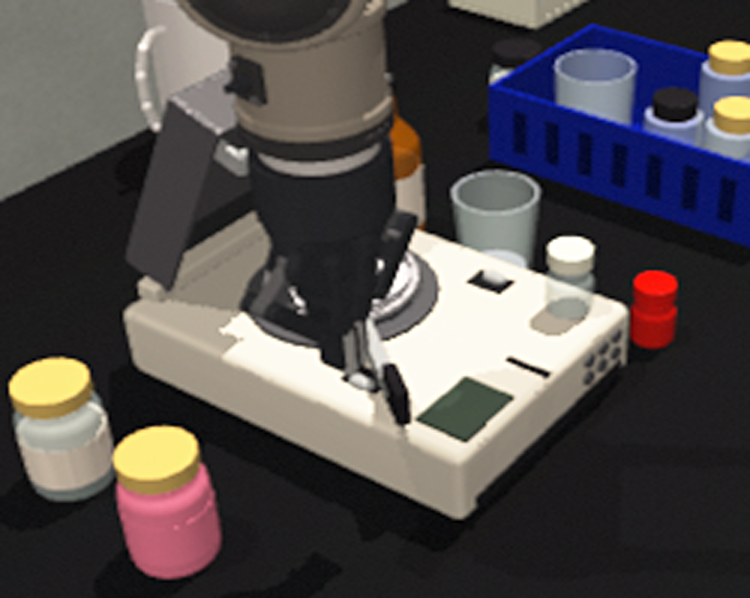

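The shut fingers hang just on the +y side of the grip, which is at about (395,390) in the crop. It's clear to lower.

```bash
python3 -m creep '[[0,0.2,-0.01,0,0,0,1],[0,0.36,-0.01,0,0,0,1],[0,0.36,-0.01,0,0,0,1],[0,0.36,-0.01,0,0,0,1]]'; python3 - <<'E'
from h import *
from rig import arm
import cv2
row((408,300,92));row((394,225,92))
d=arm.get_image("side");cv2.imwrite("pics/s2.png",cv2.resize(d["frame"][140:370,150:400],None,fx=3,fy=2.6,interpolation=cv2.INTER_CUBIC))
E
```

```text
time: 3.55
tcp_pos: [418.3, 349.8, 102.0]
tool_rot: [[-0.999, 0.003, 0.034], [-0.033, 0.002, -0.999], [-0.003, -1.0, -0.001]]
wrist_force: [-0.4, 0.3, 0.5]
finger_gap: -0.1
now [418.3 349.8 102. ] -> (408, 300, 92) row [0.06  0.049 0.247] [ 0.001 -0.001 -0.001]
now [418.3 349.8 102. ] -> (394, 225, 92) row [0.143 0.049 0.62 ] [ 0.001 -0.001 -0.001]
```

View pics/s2.png

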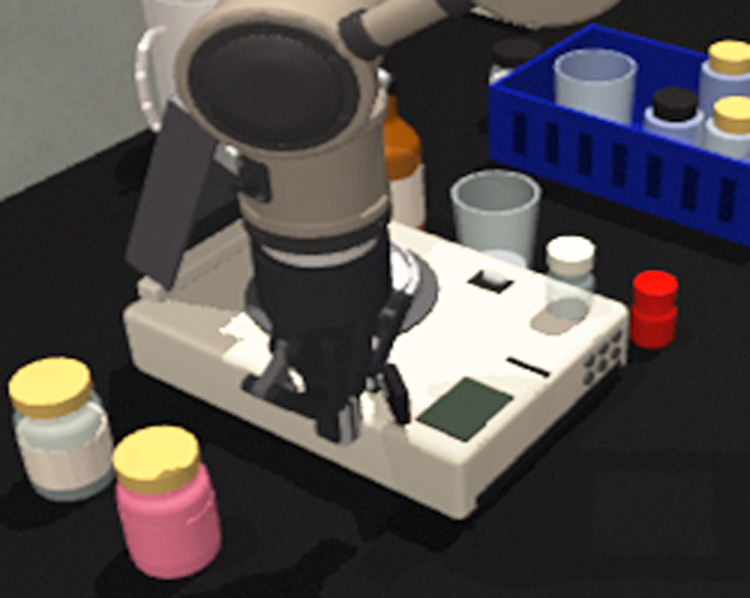

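```bash
python3 -m creep '[[0,0.05,0,0,0,0,1],[0.04,0.05,0.06,0,0,0,1],[0.06,0.05,0.12,0,0,0,1],[0.08,0.05,0.18,0,0,0,1],[0.09,0.05,0.24,0,0,0,1],[0.1,0.05,0.3,0,0,0,1],[0.11,0.05,0.36,0,0,0,1],[0.12,0.05,0.42,0,0,0,1],[0.13,0.05,0.48,0,0,0,1],[0.14,0.05,0.53,0,0,0,1],[0.14,0.05,0.53,0,0,0,1],[0.14,0.05,0.53,0,0,0,1]]'; python3 - <<'E'
from h import *
from rig import arm
import cv2
row((394,215,92))
d=arm.get_image("side");cv2.imwrite("pics/s3.png",cv2.resize(d["frame"][140:370,150:400],None,fx=3,fy=2.6,interpolation=cv2.INTER_CUBIC))
d=arm.get_image("top");cv2.imwrite("pics/t3.png",cv2.resize(d["frame"][140:290,150:330],None,fx=4,fy=4,interpolation=cv2.INTER_CUBIC))
E
```

```text
time: 4.8
tcp_pos: [392.2, 242.8, 89.4]
tool_rot: [[-0.999, 0.0, 0.034], [-0.034, 0.0, -0.999], [-0.0, -1.0, -0.0]]
wrist_force: [0.4, 0.5, -0.7]
finger_gap: -0.2
now [392.2 242.8  89.4] -> (394, 215, 92) row [-0.004 -0.013  0.139] [ 0. -0. -0.]
```

View pics/s3.png

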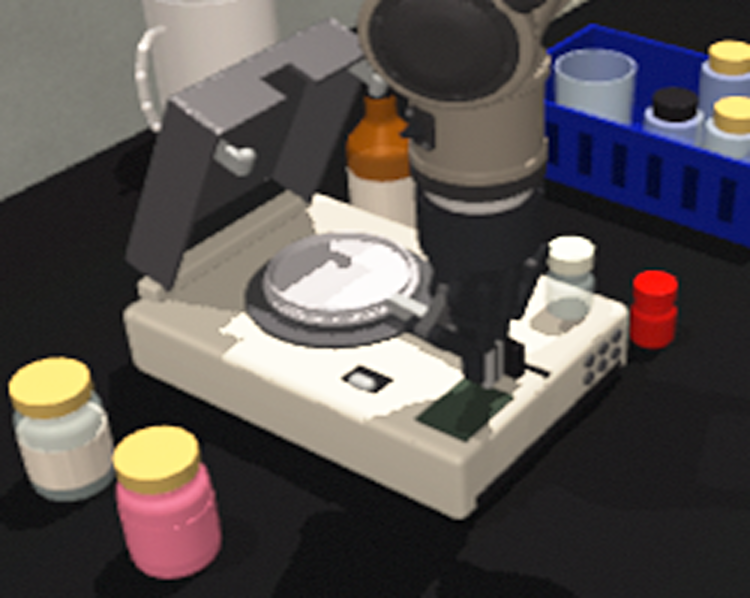

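View pics/t3.png

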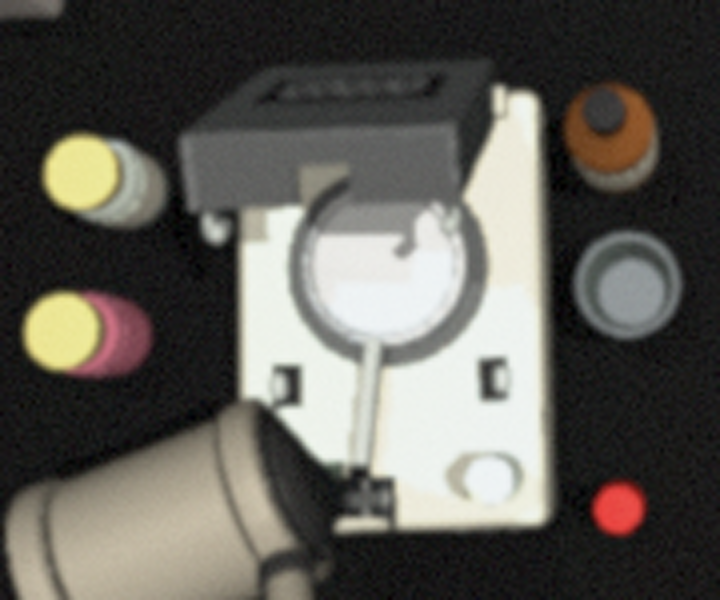

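The side view shows the finger on the grip. In the top crop the arm runs (373,345)→(360,465) against the base edge at (540,100)→(552,510), so about 0.13 rad is left, or roughly 20 mm at the grip.

```bash
python3 -m creep '[[0,0,0.03,0,0,0,1],[0,0,0.06,0,0,0,1],[0,0,0.09,0,0,0,1],[0,0,0.095,0,0,0,1],[0,0,0.095,0,0,0,1]]'; python3 - <<'E'
from h import *
from rig import arm
import cv2
row((394,215,92))
d=arm.get_image("top");np.savez("t4.npz",**d);cv2.imwrite("pics/t4.png",cv2.resize(d["frame"][190:290,200:300],None,fx=6,fy=6,interpolation=cv2.INTER_CUBIC))
E
```

```text
time: 5.4
tcp_pos: [392.8, 223.7, 89.3]
tool_rot: [[-0.999, 0.0, 0.034], [-0.034, -0.0, -0.999], [-0.0, -1.0, 0.0]]
wrist_force: [-0.8, -0.0, 0.3]
finger_gap: -0.2
now [392.8 223.7  89.3] -> (394, 215, 92) row [-0.005 -0.013  0.043] [-0. -0. -0.]
```

View pics/t4.png

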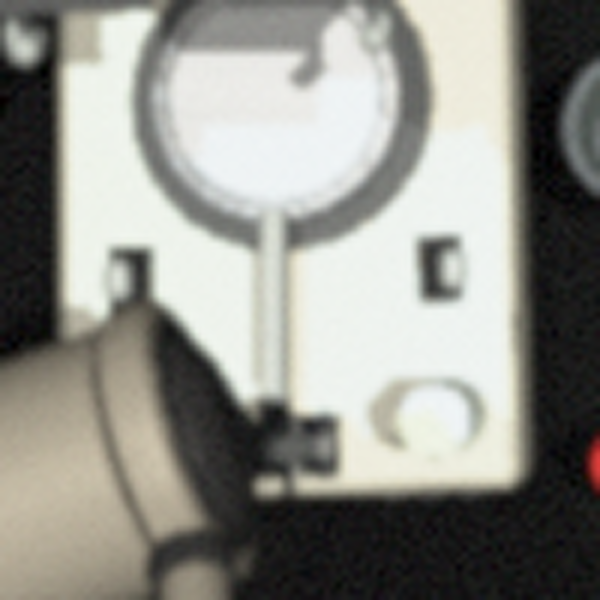

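```bash
python3 -m creep '[[0,0,0.012,0,0,0,1],[0,0,0.012,0,0,0,1],[0,0,-0.05,0,0,0,1],[0,0,-0.2,0,0,0,1],[0,-0.2,-0.3,0,0,0,1],[0,-0.5,-0.5,0,0,0,1],[0,-0.8,-0.7,0,0,0,1],[0,-1,-0.9,0,0,0,1],[0,-1,-1,0,0,0,1],[0,-1,-1,0,0,0,1]]'; python3 - <<'E'
from h import *
from rig import arm
import cv2
row((625,208,345))
d=arm.get_image("top");np.savez("t5.npz",**d);cv2.imwrite("pics/t5.png",cv2.resize(d["frame"][150:290,180:320],None,fx=4.2,fy=4.2,interpolation=cv2.INTER_CUBIC))
E
```

```text
time: 6.45
tcp_pos: [385.3, 428.5, 293.0]
tool_rot: [[-0.999, 0.005, 0.038], [-0.038, 0.006, -0.999], [-0.005, -1.0, -0.005]]
wrist_force: [0.7, -1.0, -1.2]
finger_gap: -0.1
now [385.3 428.5 293. ] -> (625, 208, 345) row [-1.157 -0.26   1.146] [ 0.003  0.001 -0.002]
```

View pics/t5.png

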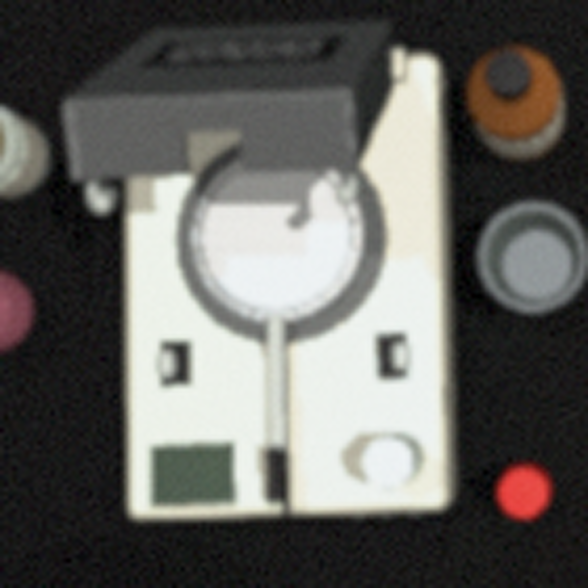

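```bash
python3 - <<'E'
from h import *
t=np.load("t5.npz");k,g=est(t)
print(k,np.median(g,0),g.min(0),g.max(0))
W=cloud(t)
f=t["frame"].astype(int)
# arm points
m=(W[...,2]>90)&(W[...,2]<112)&(W[...,0]>420)&(W[...,0]<475)&(W[...,1]>185)&(W[...,1]<225)
p=W[m];print(len(p),np.polyfit(p[:,0],p[:,1],1),np.polyval(np.polyfit(p[:,0],p[:,1],1),[394,546]))
# hood: points z>120
m=(W[...,2]>100)&(W[...,0]>560)&(W[...,0]<720)&(W[...,1]>110)&(W[...,1]<310)&(f.max(-1)<120)
p=W[m]
yaw=np.radians(1.9);c=np.array([516,206])
q=(p[:,:2]-c)@np.array([[np.cos(yaw),-np.sin(yaw)],[np.sin(yaw),np.cos(yaw)]])
fw=125-q[:,0];up=p[:,2]-85
for th in np.arange(.95,1.3,.02):
    a=fw*np.cos(th)+up*np.sin(th);h=-fw*np.sin(th)+up*np.cos(th)
    print(round(th,2),(abs(h-45)<2).sum(),(abs(a-195)<2).sum())
print(q[:,1].min(),q[:,1].max())
E
```

```text
[array([5.15710885e-02, 2.82766060e+02]), array([2.47066905e-02, 9.04295528e+01])] [393.46773256 201.30173715 114.73677447] [380.05321453 196.99682899 106.08809466] [408.99506436 205.1259748  119.22423661]
97 [2.29682112e-02 1.93289140e+02] [202.33861474 205.82978284]
0.95 146 1
0.97 162 10
0.99 161 29
1.01 165 72
1.03 168 124
1.05 179 230
1.07 201 383
1.09 242 555
1.11 265 735
1.13 313 898
1.15 486 971
1.17 1021 973
1.19 458 912
1.21 247 832
1.23 113 766
1.25 79 708
1.27 60 654
1.29 44 624
-78.20319111922592 79.0968785157665
```

Pan angle is about 0.01 rad by line fit: the arm slope is 0.023 against a base yaw of about 0.03. The hood is at about 1.165 rad. Next I'll go up and over, behind the hood.

```bash
python3 -m creep '[[0,-0.25,0,0,0,0,1],[-0.1,-0.45,0.1,0,0,0,1],[-0.4,-0.5,0.3,0,0,0,1],[-0.8,-0.5,0.5,0,0,0,1],[-1,-0.5,0.7,0,0,0,1],[-1,-0.5,0.7,0,0,0,1],[-1,-0.5,0.7,0,0,0,1]]'; python3 - <<'E'
from h import *
row((668,209,390))
E
```

```text
time: 7.2
tcp_pos: [593.6, 287.5, 386.8]
tool_rot: [[-1.0, -0.002, 0.03], [-0.03, -0.002, -1.0], [0.002, -1.0, 0.002]]
wrist_force: [0.0, 1.0, -0.8]
finger_gap: 0.0
now [593.6 287.5 386.8] -> (668, 209, 390) row [-0.36  -0.016  0.404] [-0.001 -0.002  0.001]
```

```bash
python3 -m creep '[[-0.2,0,0.2,0,0,0,1],[-0.36,0,0.4,0,0,0,1],[-0.36,0,0.4,0,0,0,1],[-0.36,0.2,0.4,0,0,0,1],[-0.36,0.4,0.4,0,0,0,1],[-0.36,0.6,0.4,0,0,0,1],[-0.36,0.69,0.4,0,0,0,1],[-0.36,0.69,0.4,0,0,0,1],[-0.36,0.69,0.4,0,0,0,1]]'; python3 - <<'E'
from h import *
from rig import arm
import cv2
row((628,209,254));row((585,208,242));row((541,206,215));row((518,205,191))
d=arm.get_image("side");cv2.imwrite("pics/s6.png",cv2.resize(d["frame"][100:350,130:400],None,fx=2.9,fy=2.4,interpolation=cv2.INTER_CUBIC))
E
```

```text
time: 8.1
tcp_pos: [665.1, 214.0, 251.8]
tool_rot: [[-0.999, 0.0, 0.035], [-0.035, -0.0, -0.999], [-0.0, -1.0, 0.0]]
wrist_force: [-0.1, 0.3, -0.5]
finger_gap: -0.3
now [665.1 214.  251.8] -> (628, 209, 254) row [ 0.186 -0.011  0.018] [-0.  0. -0.]
now [665.1 214.  251.8] -> (585, 208, 242) row [0.401 0.049 0.016] [-0.  0. -0.]
now [665.1 214.  251.8] -> (541, 206, 215) row [0.622 0.184 0.018] [-0.  0. -0.]
now [665.1 214.  251.8] -> (518, 205, 191) row [0.737 0.304 0.019] [-0.  0. -0.]
```

View pics/s6.png

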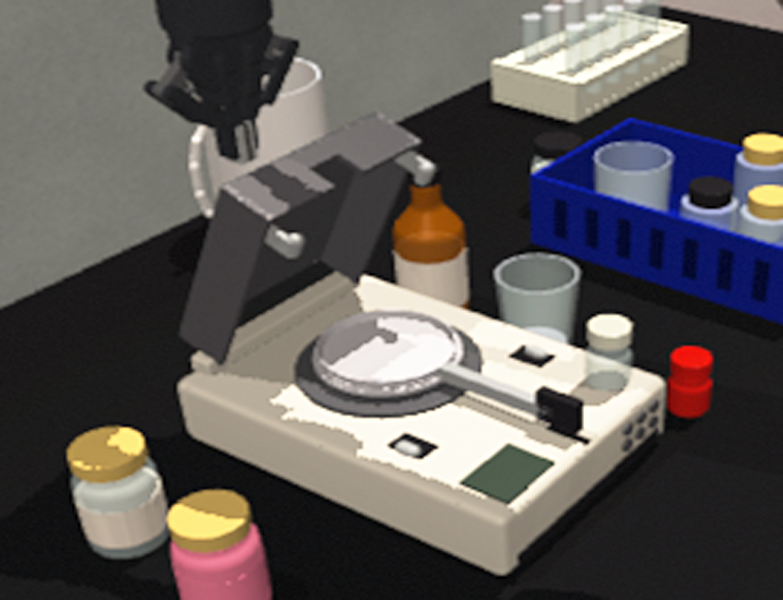

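The shut fingertips at (237,155) are behind the hood's top plate, and the handle lies over the mark. Now I'll push the hood forward and down along its arc.

```bash
python3 -m creep '[[0.1,0,0.02,0,0,0,1],[0.17,0,0.02,0,0,0,1],[0.24,0.01,0.02,0,0,0,1],[0.31,0.03,0.02,0,0,0,1],[0.37,0.04,0.02,0,0,0,1],[0.43,0.065,0.02,0,0,0,1],[0.49,0.1,0.02,0,0,0,1],[0.55,0.14,0.02,0,0,0,1],[0.61,0.18,0.02,0,0,0,1],[0.67,0.23,0.02,0,0,0,1],[0.7,0.265,0.02,0,0,0,1],[0.73,0.3,0.02,0,0,0,1]]'; python3 - <<'E'
from h import *
from rig import arm
import cv2
row((499,205,162));row((492,204,146));row((487,204,135))
d=arm.get_image("side");cv2.imwrite("pics/s7.png",cv2.resize(d["frame"][100:350,130:400],None,fx=2.9,fy=2.4,interpolation=cv2.INTER_CUBIC))
E
```

```text
time: 9.35
tcp_pos: [520.0, 204.7, 192.5]
tool_rot: [[-0.999, 0.003, 0.035], [-0.035, 0.001, -0.999], [-0.003, -1.0, -0.001]]
wrist_force: [0.2, 1.1, 1.9]
finger_gap: -0.2
now [520.  204.7 192.5] -> (499, 205, 162) row [ 0.105  0.152 -0.005] [ 0.     0.    -0.002]
now [520.  204.7 192.5] -> (492, 204, 146) row [ 0.141  0.232 -0.001] [ 0.     0.    -0.002]
now [520.  204.7 192.5] -> (487, 204, 135) row [ 0.166  0.287 -0.002] [ 0.     0.    -0.002]
```

View pics/s7.png

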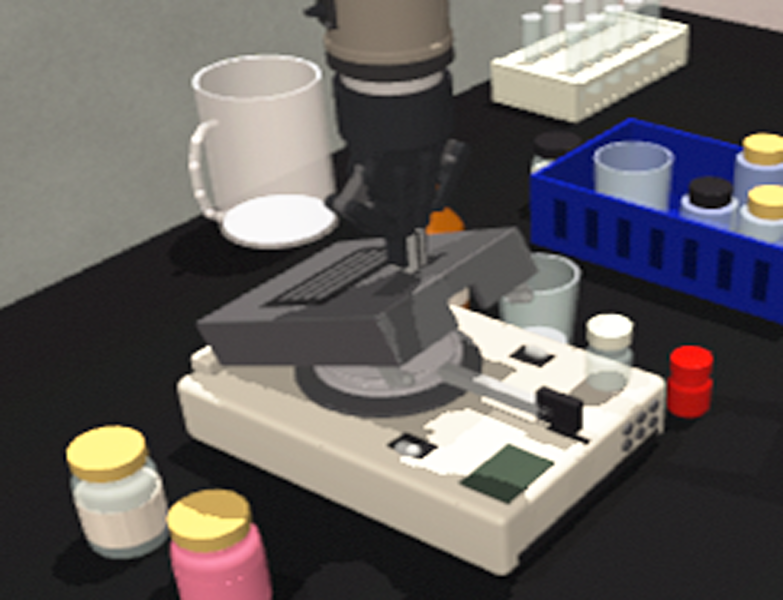

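The hood is about half shut with the fingertip at (415,260) near its front edge. The slot is lined up with the handle, so I'll keep going down.

```bash
python3 -m creep '[[0.04,0.05,0,0,0,0,1],[0.07,0.1,0,0,0,0,1],[0.105,0.15,0,0,0,0,1],[0.125,0.19,0,0,0,0,1],[0.14,0.23,0,0,0,0,1],[0.14,0.23,0,0,0,0,1]]'; python3 -m creep '[[0.005,0.02,0,0,0,0,1],[0.01,0.035,0,0,0,0,1],[0.015,0.05,0,0,0,0,1],[0.02,0.06,0,0,0,0,1],[0.02,0.06,0,0,0,0,1]]'; python3 - <<'E'
from h import *
from rig import arm
import cv2
row((487,204,130))
d=arm.get_image("side");cv2.imwrite("pics/s8.png",cv2.resize(d["frame"][100:350,130:400],None,fx=2.9,fy=2.4,interpolation=cv2.INTER_CUBIC))
E
```

```text
time: 10.0
tcp_pos: [491.4, 203.5, 144.8]
tool_rot: [[-0.999, -0.0, 0.035], [-0.035, -0.0, -0.999], [0.0, -1.0, 0.0]]
wrist_force: [0.1, 0.5, 1.4]
finger_gap: 0.1
time: 10.5
tcp_pos: [487.6, 203.4, 133.6]
tool_rot: [[-0.999, 0.0, 0.035], [-0.035, 0.0, -0.999], [-0.0, -1.0, -0.0]]
wrist_force: [-1.9, 0.0, 1.7]
finger_gap: 0.2
now [487.6 203.4 133.6] -> (487, 204, 130) row [ 0.003  0.018 -0.003] [ 0.  0. -0.]
```

View pics/s8.png

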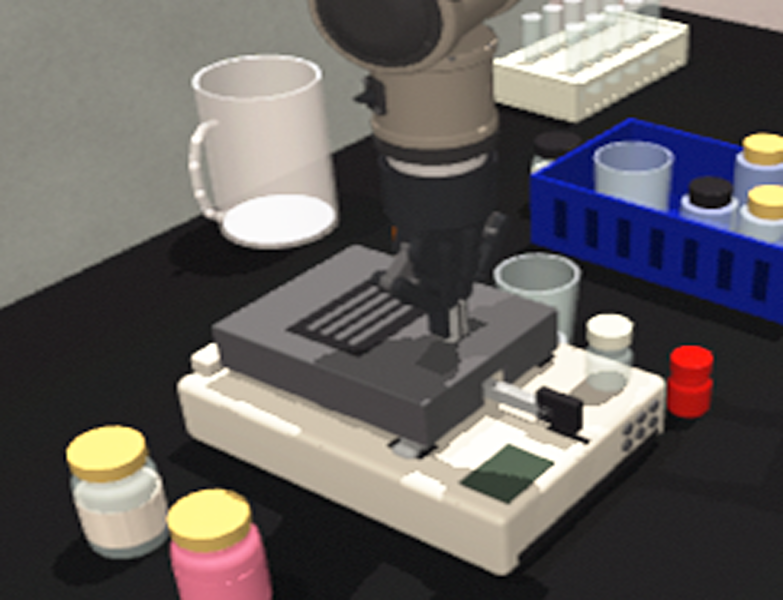

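```bash
for i in 1; do python3 -m creep '[[0,0.02,0,0,0,0,1],[0,0.02,0,0,0,0,1]]'; done; python3 -m creep '[[0,0.02,0,0,0,0,1],[0,0.02,0,0,0,0,1]]'
```

```text
time: 10.75
tcp_pos: [487.7, 203.3, 128.9]
tool_rot: [[-0.999, 0.0, 0.035], [-0.035, -0.0, -0.999], [-0.0, -1.0, 0.0]]
wrist_force: [0.9, 0.7, 1.9]
finger_gap: -0.0
time: 10.95
tcp_pos: [486.9, 203.3, 125.4]
tool_rot: [[-0.999, -0.001, 0.035], [-0.035, -0.0, -0.999], [0.001, -1.0, 0.0]]
wrist_force: [-3.6, 0.1, 9.0]
finger_gap: 0.1
```

```bash
cat >> h.py <<'E'
def hood(d):
    W=cloud(d);m=(W[...,2]>95)&(W[...,2]<190)&(W[...,0]>450)&(W[...,0]<640)&(W[...,1]>130)&(W[...,1]<285)&(d["frame"].max(-1)<140)
    p=W[m]
    yaw=np.radians(1.9);c=np.array([516,206])
    q=(p[:,:2]-c)@np.array([[np.cos(yaw),-np.sin(yaw)],[np.sin(yaw),np.cos(yaw)]])
    fw=125-q[:,0];up=p[:,2]-85;r=[]
    for th in np.arange(-.05,.2,.01):
        h=-fw*np.sin(th)+up*np.cos(th); r.append((round(th,2),int((abs(h-45)<2).sum())))
    return r
E
python3 - <<'E'
from h import *
from rig import arm
import cv2
for n in("side","top"):
    d=arm.get_image(n);print(hood(d))
    if n=="side":cv2.imwrite("pics/s9.png",cv2.resize(d["frame"][180:310,190:370],None,fx=4.2,fy=4.2,interpolation=cv2.INTER_CUBIC))
print(arm.state()["wrist_force"],arm.state()["tcp_pos"])
E
```

```text
[(np.float64(-0.05), 638), (np.float64(-0.04), 1105), (np.float64(-0.03), 2048), (np.float64(-0.02), 2645), (np.float64(-0.01), 2384), (np.float64(0.0), 1792), (np.float64(0.01), 1492), (np.float64(0.02), 1297), (np.float64(0.03), 1096), (np.float64(0.04), 950), (np.float64(0.05), 811), (np.float64(0.06), 694), (np.float64(0.07), 592), (np.float64(0.08), 527), (np.float64(0.09), 480), (np.float64(0.1), 424), (np.float64(0.11), 396), (np.float64(0.12), 359), (np.float64(0.13), 338), (np.float64(0.14), 309), (np.float64(0.15), 283), (np.float64(0.16), 248), (np.float64(0.17), 226), (np.float64(0.18), 203), (np.float64(0.19), 188)]
[(np.float64(-0.05), 1086), (np.float64(-0.04), 1404), (np.float64(-0.03), 1653), (np.float64(-0.02), 1669), (np.float64(-0.01), 1456), (np.float64(0.0), 1257), (np.float64(0.01), 1073), (np.float64(0.02), 915), (np.float64(0.03), 770), (np.float64(0.04), 663), (np.float64(0.05), 570), (np.float64(0.06), 472), (np.float64(0.07), 399), (np.float64(0.08), 342), (np.float64(0.09), 308), (np.float64(0.1), 271), (np.float64(0.11), 236), (np.float64(0.12), 206), (np.float64(0.13), 188), (np.float64(0.14), 171), (np.float64(0.15), 155), (np.float64(0.16), 140), (np.float64(0.17), 127), (np.float64(0.18), 120), (np.float64(0.19), 106)]
[-3.6649861   0.53966397  9.00333834] [486.94703406 203.3318677  125.66829214]
```

View pics/s9.png

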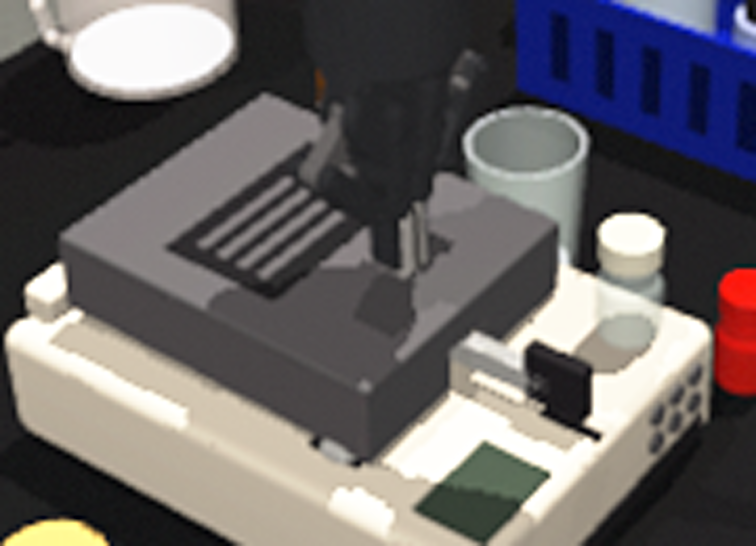

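```bash
python3 -m creep '[[0,0.01,0,0,0,0,1],[0,0.01,0,0,0,0,1]]';  python3 -m creep '[[0,0.01,0,0,0,0,1],[0,0.01,0,0,0,0,1]]'
```

```text
time: 11.25
tcp_pos: [486.6, 203.3, 124.0]
tool_rot: [[-0.999, -0.002, 0.035], [-0.035, -0.0, -0.999], [0.002, -1.0, 0.0]]
wrist_force: [-5.6, -0.4, 11.9]
finger_gap: -0.3
time: 11.45
tcp_pos: [486.5, 203.4, 123.5]
tool_rot: [[-0.999, -0.001, 0.035], [-0.035, -0.0, -0.999], [0.001, -1.0, 0.0]]
wrist_force: [-9.7, -0.7, 23.4]
finger_gap: -0.1
```

```bash
python3 -m creep '[[0,-0.05,0,0,0,0,1],[0,-0.3,0,0,0,0,1],[0,-0.6,0,0,0,0,1],[0,-0.9,0,0,0,0,1],[0,-0.9,0.0,0,0,0,1],[0,-0.9,0.0,0,0,0,1]]' && python3 -m creep '[[0,0,-0.5,0,0,0,1],[0.3,0,-1,0,0,0,1],[0.5,0,-1,0,0,0,1],[0.5,0,-1,0,0,0,1],[0.5,0,-1,0,0,0,1],[0.5,0,-1,0,0,0,1]]'; python3 - <<'E'
from h import *
from rig import arm
import cv2
for n in("side","top"):
    d=arm.get_image(n);print([x[1] for x in hood(d)][::2]);np.savez(n+"9.npz",**d)
    W=cloud(d)
    if n=="side":cv2.imwrite("pics/s10.png",cv2.resize(d["frame"][180:320,190:370],None,fx=4.2,fy=4.2,interpolation=cv2.INTER_CUBIC))
    else: cv2.imwrite("pics/t10.png",cv2.resize(d["frame"][140:290,150:330],None,fx=4,fy=4,interpolation=cv2.INTER_CUBIC))
    m=(W[...,1]>135)&(W[...,1]<270)&(W[...,0]>452)&(W[...,0]<640)&(W[...,2]>110)&(W[...,2]<150)
    p=W[m]
    for x in range(455,640,20):
        k=abs(p[:,0]-x)<8; print(x,k.sum(),np.round(np.median(p[k,2]),1) if k.any() else '')
E
```

```text
time: 12.05
tcp_pos: [488.9, 203.6, 304.7]
tool_rot: [[-0.999, 0.007, 0.035], [-0.035, 0.001, -0.999], [-0.007, -1.0, -0.001]]
wrist_force: [0.4, -0.5, -0.5]
finger_gap: -0.2
time: 12.65
tcp_pos: [377.3, 402.1, 299.3]
tool_rot: [[-0.999, -0.003, 0.04], [-0.04, -0.001, -0.999], [0.003, -1.0, 0.001]]
wrist_force: [0.2, 0.5, -0.2]
finger_gap: -0.4
[163, 250, 1039, 2465, 1171, 586, 365, 248, 187, 151, 125, 106, 91]
455 222 131.0
475 324 130.9
495 312 131.0
515 324 131.0
535 215 132.1
555 168 132.0
575 148 132.0
595 76 131.8
615 80 131.1
635 56 131.5
[731, 1268, 2518, 2642, 1613, 1010, 650, 440, 323, 250, 201, 161, 133]
455 206 129.8
475 311 129.9
495 315 129.7
515 315 129.9
535 310 130.9
555 311 130.9
575 304 130.8
595 302 130.2
615 306 130.1
635 235 130.3
```

View pics/s10.png

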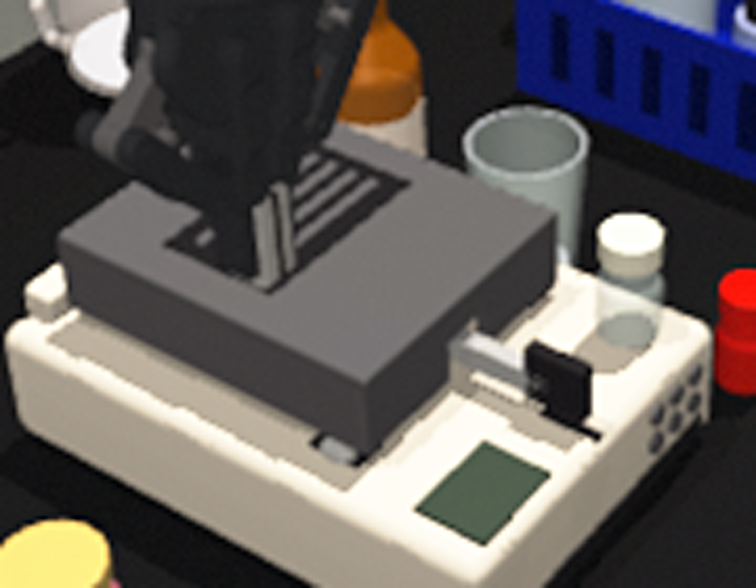

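View pics/t10.png

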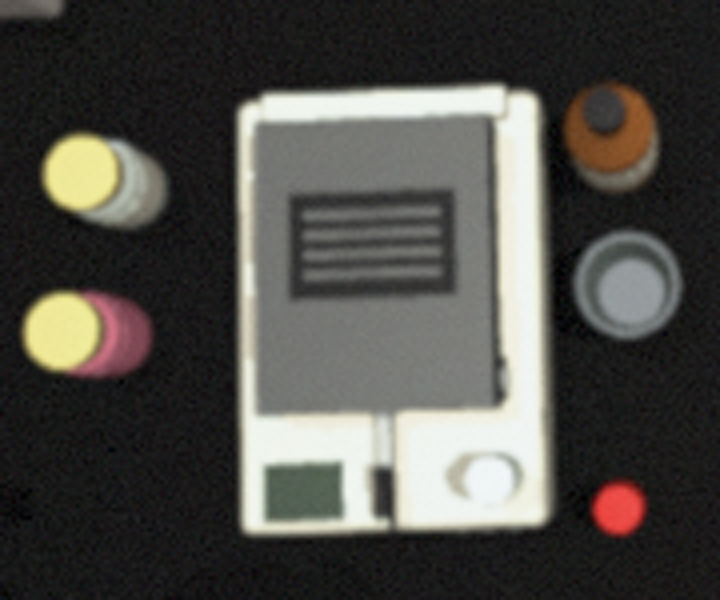

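The hood plate reads 130 mm high and flat from hinge to front in both cameras, so it is shut. The handle passes through the slot over the mark, the bottles haven't moved, and the arm is clear.

```bash
python3 - <<'E'
from h import *
from rig import arm
t=np.load("top9.npz");_,g=est(t);print(np.median(g,0))
a=cloud(np.load("top0.npz"));b=cloud(t)
for u,v in [(271,258),(303,174),(177,184),(392,157),(305,211)]: print(np.round(a[v,u]),np.round(b[v,u]))
print(arm.hand_in())
E
```

```text
[393.35770234 200.74101241 113.94972389]
[407. 131. 139.] [407. 131. 138.]
[624.  49. 140.] [624.  49. 138.]
[605. 394. 100.] [605. 394. 101.]
[ 679. -194.   84.] [ 679. -194.   83.]
[537.  49.   7.] [537.  49.   3.]
the job is handed in; nothing more can be done
None
```

I swung the pan's handle round to the front mark and pushed the hood down until it was fully shut. I then lifted the arm clear and handed the job in at about 13 s of the 54 s allowed. No verdict is given on hand-in, so these are my own last checks:

- **Pan:** the handle is about 0.01 rad from straight ahead, measured before the hood closed. The grip was in the same place afterwards, within about 1 mm, and it lies over the mark and through the hood's slot.
- **Hood:** with the arm withdrawn, both cameras read the top plate flat at 130–132 mm from hinge to front, which is within about 0.01 rad of shut.
- **Bottles and glassware:** the flask, amber bottle, jar, vial and beaker looked the same as at the start, checked at one depth point each.

**What disagreed:**
- I never saw the snap at the catches as a clear force peak. Readings stayed under 2 N on the way down, then rose to about 23 N against the stop.
- While pressing, the tip read about 124 mm, some 6 mm below the plate's expected height. I relied on the camera heights, which agree with each other.

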